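Open the descaling tank and the safety-capped descaler bottle

TASK

Get ready to descale the coffee maker: first lift the loose cover plate straight up off its two pins on the grey tank and lay it flat, handle up, in the middle of the wooden board without dropping it. Then open the white descaler bottle: press its push-and-turn safety cap down, keep it down while you twist it about a quarter turn anticlockwise (seen from above), and lift it off. Finish still holding the cap level in the gripper, a few centimetres straight above the open bottle; leave the mug, jar and spoon where they are.

Things in the scene. Friction and masses are not known exactly. Their poses are not given: they have to be found in the camera images.
- cover: Loose aluminium plate 124 x 90 x 6 mm, 0.18 kg, on top of the grey tank, two 13 mm holes over the tank's pins, which stick 8 mm out above it. Origin: centre of its underside; x along the 124 mm side, z up. In its middle stands a black grip bar 50 mm long (along x), 12 mm thick (along y), its top 38 mm above the underside: pinch it across y.
- tank_top (a point): Centre of the top face of the grey steel tank housing (180 x 140 x 82 mm high, fixed to the counter). z up, x along the 180 mm side. Two 8 mm pins stand 14 mm above this face at x = +46 and -46 mm; between them is the 60 x 50 mm filler opening.
- board_mid (a point): Centre of the top face of the dark wooden board, 180 (x) x 160 (y) x 16 mm thick, fixed on the counter. z up.
- bottle: White square descaler bottle, 106 x 106 mm, held fast in a steel wire caddy (124 x 124 mm) screwed to the counter: it neither turns nor moves. Origin: centre of its underside on the counter, z up. Shoulder rises to z = 165 mm, where the neck begins.
- bottle_mouth (a point): Top of the bottle's neck, on the bottle's axis, 197 mm above the counter; z up, x is the bottle's x. It lies inside the cap while that is on (22 mm above the cap's origin).
- cap: Round grey ribbed cap, 53 mm wide, 34 mm high, 30 g, loose on the neck, pushed up by a 6 N spring. Origin: centre of its lower rim, z up; when locked 175 mm above the counter (top at 209). Its lugs are caught under ledges: push down 4 to 6 mm, turn anticlockwise while down (free at 50 to 130 degrees; 75 is right), lift 25 mm to clear. Starts within 5 degrees of the bottle's x; any grip yaw suits.
- seal_spring (a joint): How far the cap pushes the spring seal in the bottle's mouth, m: 0 with the cap locked and not pressed; must pass 0.0035 to clear the safety tooth (about 10 N); stops at 0.007 (13 N); -0.003 with the cap off.
- mug: Blue mug, 80 mm wide, 90 mm high, with a handle; stands at the back. Leave alone. Origin: centre of its underside.
- jar: Glass jar with a steel lid, 70 mm wide, 110 mm high; stands at the back. Leave alone. Origin: centre of its underside.
- spoon: Spoon with a wooden handle, 150 mm long, lying on the counter at the robot's side. Leave alone. Origin: middle of its underside; x along it.
Mind the look-alikes: they are no part of the job. Of the things like the cover, leave any that is blue, purple or red; of the rest the smaller one is meant.

How it is judged:
By the outcome, as a careful person would: the job done as asked, in the order asked, and still so for the second after the job is handed in, while the arm keeps its last pose, push and grip.
It also fails if it takes over 69 s, if anything falls off the work surface, if the arm or the gripper's body presses on something with over 40 N, if the wrist force passes 120 N, or if a joint passes its speed limit or range.

ROBOT

A 6-joint arm with a two-finger parallel gripper is mounted at the origin on the work surface. World frame = base frame: x ahead of the robot, y to its left, z up, the work surface at z = 0. Lengths are in m, angles in rad, forces in N, time in s.
With the tool pointing down it reaches from about 0.4 to 0.825 m from the base axis. Payload 7 kg.
Tool frame: the origin (TCP) lies at the very end of the fingers, on their centre line; the grasp point (between the pads) lies arm.grip_point_offset behind it (arm.grip_point_offset is the distance from the TCP to the grasp point, in m); z points along the fingers, y is the line along which they close (so a half turn about z gives the same grasp; the last joint's range is limited). The gripper opens to 88 mm and grips with 3 to 60 N. Pads are 19 mm wide; open, the fingers measure 130 mm over their backs; the gripper's body (78 mm by 193 mm) begins 47 mm behind the grasp point.
Start: joints at [-1.044, 0.359, 0.012, 0, -1.224, -0.288], TCP at [0.16, -0.656, 0.227] pointing down, gripper open.
Joint ranges: [-3.07, 3.07], [-1.43, 2.12], [-1.02, 1.25], [-3.03, 1.67], [-3.05, -0], [-3.03, 3.03]. Speed limits (rad/s): [2.39, 2.39, 3.01, 3.14, 3.14, 3.14].

INTERFACE

Orientations are given as [roll, pitch, yaw] about the fixed x, y, z axes, in that order (R = Rz(yaw) Ry(pitch) Rx(roll)).
In Python, from station import arm gives the robot as it stands.
- The arm moves only by the shell command python3 -m crank 'ROWS' [OPENING] [FORCE]. ROWS is JSON, a list of rows, each an object of numbers: "dx", "dy", "dz": the shift along the tool's x, y, z in cm; "wx", "wy", "wz": the turn, a rotation vector about the tool's x, y, z in degrees. A call has exactly 10 rows; each row is the pose to reach, as a shift and turn from the pose commanded when the call began, along the tool's axes at that moment; what a row does not reach only later rows make up. A row lasts 1/8 s, in which the tool goes at most 62.5 mm and 10.7 degrees, less where a joint would pass 70% of its speed; a pose out of reach is approached as far as the arm can. A call with a gripper value outside its range is refused whole. OPENING is the finger opening in cm, from 0 to 8.76, set as the call begins (- or left out, the last holds). The fingers move at their own pace and stop on an object; FORCE is the grip in N (left out, the last holds). Time passes only in rows, so rows that repeat a pose let the fingers close, or fill a call up. It gives the time, the measured TCP pose, the force, the opening and the grip force at its end, in the units of the state.
- arm.get_state(): the state, without advancing time (a new reading comes with each control period).
- arm.grab_frame(name): name is "scene" or "top" or "wrist"; returns the picture (420x560x3 uint8, red, green, blue); there is no depth.
- arm.calibration(name): a dict with "fx", "fy", "cx", "cy" (pixels), "world_from_camera" (4x4, takes a point from camera to world coordinates). Camera axes: x right, y down, z forward; pixel columns grow to the right and rows downward; lengths in m; the calibration is good to about 2 mm. A picture is of the moment at which its call begins: read the wrist's pose just before it. calibration takes no time and is no camera call; for the wrist camera it gives the pose at the moment of the call.
- arm.job_done(): hands the job in; it is judged then, once.
Trained networks look in the newest picture that a camera, given by its name, has taken for a name from the list of things; names that differ only in an ending like _2 or _b are one class to them, and where a whole thing is asked for, a point or a joint stands for the part that bears it (a point fixed in the world has none). Each returns a list of dicts, best first, with "confidence" (0 to 1); they miss things now and then, are a little off and sometimes report something else, mostly with a low value. They report only what shows in the picture. A call takes as long as a camera call. They do not tell look-alikes from the thing itself.
- arm.find_in(camera, query): "centre" ([x, y, z] in m, in world coordinates, good to about 4 mm: the middle of the surface that is visible of it).
- arm.masks_of(camera, query): "pixels" (420x560 bool, what is visible of it).
- arm.mark_of(camera, query): "centre" ([x, y, z] in m, in world coordinates, good to about 4 mm: a listed point, or the origin of a listed thing).
The state is a dict: "t": time; "q": joint angles; "qd": joint speeds; "joint_efforts": joint torques, N m; "eef_pos": TCP position; "ee_rot": TCP orientation; "force": force on the tool from outside, world axes, zero at the start; "moment": the same for the moment, N m; "width": finger opening in m; "gripper_force": force on a finger pad.
Only numpy, scipy, OpenCV 4.12 (cv2) and the standard library are available. Lean on these libraries where they do the work, as an engineer would, in place of code of your own. Each camera call takes 0.05 s, during which the arm holds its last target. There are 200 camera calls.

## Working session

There is one attempt and no reset: what is moved stays moved. The work goes in short steps, Python scripts to look and compute and a shell command to move; the robot and the scene stay as the last step left them, time stands still between calls to the robot, and variables do not carry over. Pictures are saved under pics/ and viewed, at most 10 in all, crops included, and the job is handed in when it is done.

```bash
mkdir -p pics; ls; python3 - <<'E'
from station import arm
import cv2,numpy as np
s=arm.get_state();print(s['t'],s['eef_pos'],s['ee_rot'],s['width'],arm.grip_point_offset)
fs=[]
for c in ("scene","top"):
    f=arm.grab_frame(c);fs.append(f)
    cv2.imwrite(f"pics/{c}0.png",f[:,:,::-1])
    for q in ("cover","tank_top","board_mid","bottle","bottle_mouth","cap"):
        for d in arm.mark_of(c,q): print(c,q,np.round(d['centre'],3),round(d['confidence'],2))
print(arm.get_state()['t'])
E
```

```text
pics
0.0 [ 0.15951743 -0.65536524  0.22562728] [ 3.13991487e+00 -1.45596947e-04 -2.90289895e+00] 0.0877230972098021 0.0188
scene cover [ 0.352 -0.305  0.001] 0.95
scene cover [ 0.342  0.144 -0.002] 0.9
scene cover [ 0.567 -0.308  0.08 ] 0.88
scene cover [ 0.516 -0.546 -0.003] 0.8
scene cover [ 0.269 -0.491  0.003] 0.64
scene tank_top [ 0.565 -0.312  0.08 ] 0.59
scene tank_top [ 0.568 -0.308  0.079] 0.39
scene board_mid [ 0.558 -0.018  0.014] 0.8
scene bottle [0.558 0.316 0.002] 0.67
scene bottle_mouth [0.553 0.315 0.195] 0.93
scene bottle_mouth [ 0.767  0.176 -0.003] 0.2
scene cap [0.551 0.323 0.174] 0.77
top cover [ 0.567 -0.306  0.083] 0.94
top cover [ 0.263 -0.495 -0.005] 0.93
top cover [ 0.352 -0.307  0.002] 0.84
top cover [ 0.512 -0.544  0.002] 0.75
top cover [ 0.348  0.142 -0.004] 0.58
top tank_top [ 0.571 -0.308  0.082] 0.89
top tank_top [ 0.767  0.171 -0.002] 0.53
top board_mid [ 0.558 -0.022  0.016] 0.89
top bottle [ 0.557  0.323 -0.004] 0.72
top bottle_mouth [0.554 0.318 0.196] 0.63
top cap [0.556 0.321 0.179] 0.87
0.7
```

View pics/scene0.png

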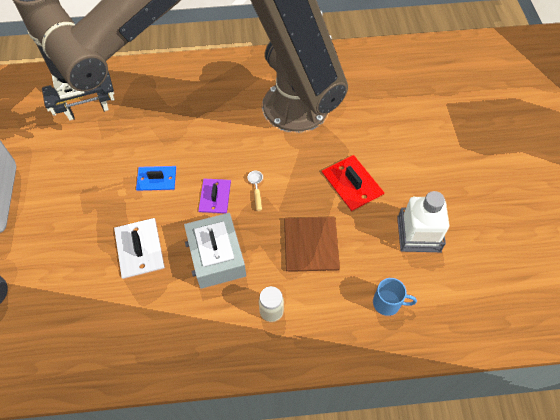

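View pics/top0.png

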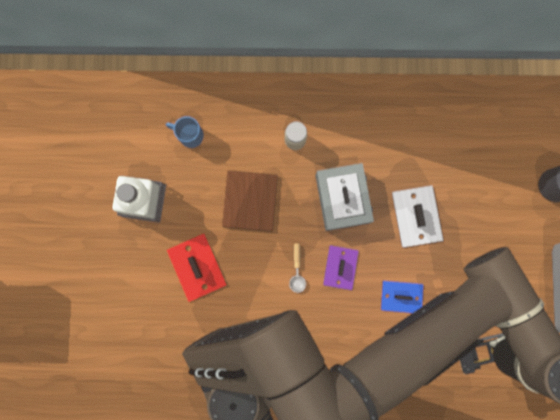

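The scene picture shows these things that could be taken for the cover:
- white plate on the tank at scene (213,243), top (346,196)
- larger white plate on the counter at (139,248)
- blue plate at (156,178)
- purple plate at (214,195)
- red plate at (353,182)

By the description I choose the white plate on the tank. The board is at (311,243) and the bottle with its cap at (433,203). Next comes a close crop, plus yaws from masks.

```bash
cat > h.py <<'E'
import numpy as np,cv2
from station import arm
def plane(c,px,z,cal=None):
    k=cal or arm.calibration(c);T=np.array(k['world_from_camera'])
    px=np.atleast_2d(px).astype(float)
    d=np.c_[(px[:,0]-k['cx'])/k['fx'],(px[:,1]-k['cy'])/k['fy'],np.ones(len(px))]@T[:3,:3].T
    return T[:3,3]+d*((z-T[2,3])/d[:,2])[:,None]
def rect(c,m,z):
    v,u=np.nonzero(m);P=plane(c,np.c_[u,v],z)[:,:2]
    r=cv2.minAreaRect((P*1000).astype(np.float32))
    return np.round(np.array(r[0])/1000,4),np.round(r[1],1),round(r[2],1)
E
python3 - <<'E'
from h import *
f=arm.grab_frame("top")
cv2.imwrite("pics/crop.png",cv2.resize(f[150:250,295:455,::-1],None,fx=5,fy=5,interpolation=cv2.INTER_CUBIC))
for q,z in (("cover",.088),("tank_top",.082),("board_mid",.016),("cap",.209)):
    for d in arm.masks_of("top",q):
        m=d['pixels']
        print(q,round(d['confidence'],2),m.sum(),rect("top",m,z))
E
```

```text
cover 0.83 1215 (array([ 0.5654, -0.3085]), array([124. ,  91.4]), 11.1)
cover 0.7 2229 (array([0.3468, 0.131 ]), array([167.7, 121.6]), 24.6)
cover 0.67 2219 (array([ 0.5071, -0.5248]), array([167.2, 122.5]), 10.1)
cover 0.6 1125 (array([ 0.2683, -0.4776]), array([119. ,  85.5]), 86.1)
cover 0.58 1187 (array([ 0.3513, -0.298 ]), array([ 88.6, 120.8]), 79.7)
tank_top 0.89 1867 (array([ 0.5633, -0.3076]), array([187.1, 155. ]), 10.6)
board_mid 0.64 2866 (array([ 0.5559, -0.0202]), array([159.3, 180.1]), 86.0)
board_mid 0.17 1571 (array([0.5568, 0.3295]), array([154.3, 128.3]), 83.1)
cap 0.71 335 (array([0.5518, 0.3125]), array([59.5, 50.8]), 64.4)
```

View pics/crop.png

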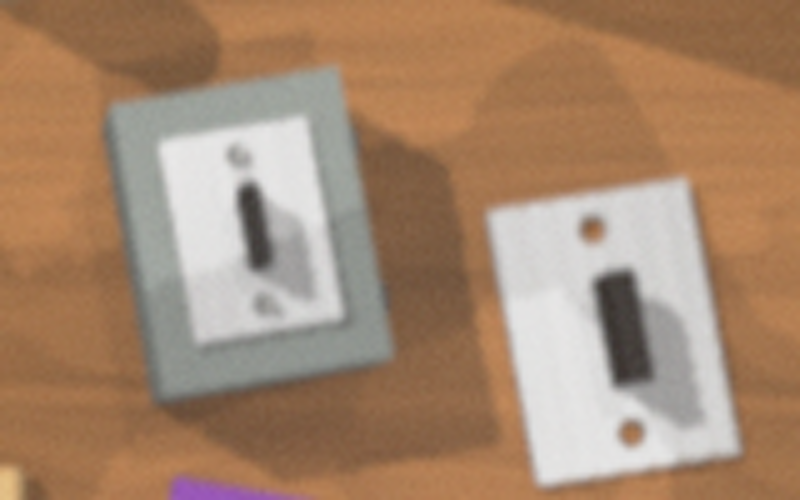

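The crop shows the small white plate on the grey tank, bar at crop (255,225), with both pins through its holes. The larger plate on the right lies on the counter. The choice stands, with the cover's yaw about 11°.

```bash
cat >> h.py <<'E'
from scipy.spatial.transform import Rotation as Ro
def need(p,yaw):
    s=arm.get_state();R=Ro.from_euler('xyz',s['ee_rot'])
    print('t',round(s['t'],2),'d cm',np.round(R.inv().apply(np.array(p)-s['eef_pos'])*100,2),'w deg',np.round((R.inv()*Ro.from_euler('xyz',[180,0,yaw],degrees=True)).as_rotvec(degrees=True),2))
E
python3 -c "
from h import *
need([.566,-.308,.19],-169)"
```

```text
t 0.95 d cm [-47.71  24.19   3.66] w deg [-0.    0.    2.68]
```

```bash
python3 -m crank '[{"dx":-3,"dy":1.5},{"dx":-8,"dy":4},{"dx":-14,"dy":7},{"dx":-20,"dy":10,"wz":1},{"dx":-26,"dy":13,"wz":2},{"dx":-32,"dy":16,"wz":2.7},{"dx":-38,"dy":19,"dz":1,"wz":2.7},{"dx":-43,"dy":22,"dz":2,"wz":2.7},{"dx":-46.5,"dy":23.7,"dz":3,"wz":2.7},{"dx":-47.7,"dy":24.2,"dz":3.7,"wz":2.7}]' 6; python3 - <<'E'
from h import *
need([.566,-.308,.093],-169)
k=arm.calibration("wrist");f=arm.grab_frame("wrist")
cv2.imwrite("pics/w1.png",f[:,:,::-1])
for d in arm.mark_of("wrist","cover")[:3]: print(np.round(d['centre'],4),d['confidence'])
for d in arm.masks_of("wrist","cover")[:3]: print(d['pixels'].sum(),rect("wrist",d['pixels'],.088))
E
```

```text
t 0.95 d cm [-47.71  24.19  13.36] w deg [-0.    0.    2.68]
[ 0.2635 -0.4932  0.0011] 0.62
1537 (array([ 0.2256, -0.5491]), array([65.4, 72.8]), 86.2)$[0]: bad value
```

View pics/w1.png

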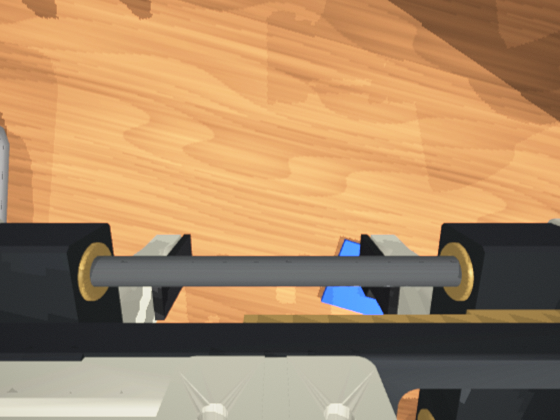

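The arm did not move: rows seem to need all six keys. The wrist picture shows only bare counter and a corner of the blue plate at (350,280).

```bash
python3 -m crank '[{"dx":-3,"dy":1.5,"dz":0,"wx":0,"wy":0,"wz":0},{"dx":-8,"dy":4,"dz":0,"wx":0,"wy":0,"wz":0},{"dx":-14,"dy":7,"dz":0,"wx":0,"wy":0,"wz":0},{"dx":-20,"dy":10,"dz":0,"wx":0,"wy":0,"wz":1},{"dx":-26,"dy":13,"dz":0,"wx":0,"wy":0,"wz":2},{"dx":-32,"dy":16,"dz":0,"wx":0,"wy":0,"wz":2.7},{"dx":-38,"dy":19,"dz":1,"wx":0,"wy":0,"wz":2.7},{"dx":-43,"dy":22,"dz":2,"wx":0,"wy":0,"wz":2.7},{"dx":-46.5,"dy":23.7,"dz":3,"wx":0,"wy":0,"wz":2.7},{"dx":-47.7,"dy":24.2,"dz":3.7,"wx":0,"wy":0,"wz":2.7}]' 6 && python3 - <<'E'
from h import *
need([.566,-.308,.093],-169)
f=arm.grab_frame("wrist")
cv2.imwrite("pics/w2.png",f[:,:,::-1])
for d in arm.mark_of("wrist","cover")[:3]: print(np.round(d['centre'],4),d['confidence'])
for d in arm.masks_of("wrist","cover")[:3]: print(d['pixels'].sum(),rect("wrist",d['pixels'],.088))
E
```

```text
t: 2.35
eef_pos: [0.568, -0.3052, 0.1886]
ee_rot: [3.141, -0.0, -2.947]
force: [-0.0, -0.2, -1.0]
width: 0.0599
gripper_force: 0.0
t 2.35 d cm [ 0.25 -0.24  9.56] w deg [ 0.03 -0.03  0.17]
[ 0.5697 -0.3032  0.0832] 0.97
[ 0.5195 -0.5478  0.0039] 0.56
2751 (array([ 0.4293, -0.311 ]), array([29.3, 73.2]), 11.0)
14002 (array([ 0.5569, -0.3096]), array([109.4,  90.4]), 10.5)
20342 (array([ 0.5126, -0.4892]), array([127. ,  99.9]), 9.9)
```

View pics/w2.png

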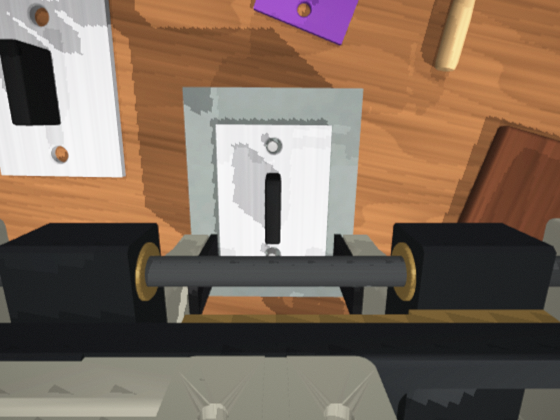

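The bar is at (273,208), with pins at (273,146) and (272,255). It looks centred between the fingers, whose inner edges are at about 212 and 335.

```bash
python3 - <<'E'
from h import *
print(plane("wrist",[[273,146],[272,255]],.094), plane("wrist",[[273,175],[273,208],[273,242]],.119))
print(arm.get_state()['eef_pos'])
E
```

```text
[[ 0.51925221 -0.31717085  0.094     ]
 [ 0.6080156  -0.3010056   0.094     ]] [[ 0.53726821 -0.31354351  0.119     ]
 [ 0.56105178 -0.30898351  0.119     ]
 [ 0.58689589 -0.30402844  0.119     ]]
[ 0.56570817 -0.30765773  0.18903926]
```

```bash
python3 -m crank '[{"dx":0.2,"dy":0,"dz":2,"wx":0,"wy":0,"wz":0.5},{"dx":0.2,"dy":0,"dz":4,"wx":0,"wy":0,"wz":0.5},{"dx":0.2,"dy":0,"dz":6,"wx":0,"wy":0,"wz":0.5},{"dx":0.2,"dy":0,"dz":8,"wx":0,"wy":0,"wz":0.5},{"dx":0.2,"dy":0,"dz":9,"wx":0,"wy":0,"wz":0.5},{"dx":0.2,"dy":0,"dz":9.6,"wx":0,"wy":0,"wz":0.5},{"dx":0.2,"dy":0,"dz":9.6,"wx":0,"wy":0,"wz":0.5},{"dx":0.2,"dy":0,"dz":9.6,"wx":0,"wy":0,"wz":0.5},{"dx":0.2,"dy":0,"dz":9.6,"wx":0,"wy":0,"wz":0.5},{"dx":0.2,"dy":0,"dz":9.6,"wx":0,"wy":0,"wz":0.5}]' 6 && python3 -m crank '[{"dx":0,"dy":0,"dz":0,"wx":0,"wy":0,"wz":0},{"dx":0,"dy":0,"dz":0,"wx":0,"wy":0,"wz":0},{"dx":0,"dy":0,"dz":0,"wx":0,"wy":0,"wz":0},{"dx":0,"dy":0,"dz":0,"wx":0,"wy":0,"wz":0},{"dx":0,"dy":0,"dz":0,"wx":0,"wy":0,"wz":0},{"dx":0,"dy":0,"dz":0,"wx":0,"wy":0,"wz":0},{"dx":0,"dy":0,"dz":0,"wx":0,"wy":0,"wz":0},{"dx":0,"dy":0,"dz":0,"wx":0,"wy":0,"wz":0},{"dx":0,"dy":0,"dz":0,"wx":0,"wy":0,"wz":0},{"dx":0,"dy":0,"dz":0,"wx":0,"wy":0,"wz":0}]' 0 25
```

```text
t: 3.75
eef_pos: [0.5641, -0.3082, 0.0939]
ee_rot: [-3.141, 0.0, -2.959]
force: [-0.1, -0.1, -0.4]
width: 0.06
gripper_force: 0.0
t: 5.0
eef_pos: [0.5639, -0.3082, 0.0935]
ee_rot: [3.142, -0.0, -2.959]
force: [-0.5, -0.1, -0.3]
width: 0.0119
gripper_force: 25.0
```

```bash
python3 -m crank '[{"dx":0,"dy":0,"dz":-0.3,"wx":0,"wy":0,"wz":0},{"dx":0,"dy":0,"dz":-0.8,"wx":0,"wy":0,"wz":0},{"dx":0,"dy":0,"dz":-1.4,"wx":0,"wy":0,"wz":0},{"dx":0,"dy":0,"dz":-2.0,"wx":0,"wy":0,"wz":0},{"dx":0,"dy":0,"dz":-3,"wx":0,"wy":0,"wz":0},{"dx":0,"dy":0,"dz":-4,"wx":0,"wy":0,"wz":0},{"dx":0,"dy":0,"dz":-5,"wx":0,"wy":0,"wz":0},{"dx":0,"dy":0,"dz":-6,"wx":0,"wy":0,"wz":0},{"dx":0,"dy":0,"dz":-6.5,"wx":0,"wy":0,"wz":0},{"dx":0,"dy":0,"dz":-6.5,"wx":0,"wy":0,"wz":0}]' && python3 - <<'E'
from h import *
for c in ("scene","top"):
    arm.grab_frame(c)
    for d in arm.mark_of(c,"board_mid")[:2]: print(np.round(d['centre'],4),d['confidence'])
    for d in arm.masks_of(c,"board_mid")[:2]: print(rect(c,d['pixels'],.016),d['confidence'])
need([.557,-.0195,.16],-184)
need([.557,-.0195,.028],-184)
E
```

```text
t: 6.25
eef_pos: [0.5641, -0.3083, 0.159]
ee_rot: [-3.141, 0.001, -2.959]
force: [0.2, -0.4, -1.6]
width: 0.012
gripper_force: 25.0
[ 0.5583 -0.0193  0.0155] 0.57
[ 0.5623  0.3196 -0.0058] 0.4
(array([ 0.561 , -0.0181]), array([161.1, 183.7]), 84.3) 0.76
[ 0.5564 -0.024   0.0124] 0.89
[ 0.7546 -0.1593  0.0021] 0.49
(array([0.558 , 0.0145]), array([ 91. , 179.1]), 85.2) 0.83
(array([ 0.5401, -0.3185]), array([123.3,  68.7]), 61.6) 0.43
t 6.55 d cm [-4.59 28.51 -0.18] w deg [ 1.000e-02 -4.000e-02  1.448e+01]
t 6.55 d cm [-4.6  28.51 13.02] w deg [ 1.000e-02 -4.000e-02  1.448e+01]
```

```bash
python3 -m crank '[{"dx":-0.3,"dy":2,"dz":0,"wx":0,"wy":0,"wz":1},{"dx":-0.8,"dy":5,"dz":0,"wx":0,"wy":0,"wz":3},{"dx":-1.5,"dy":9,"dz":0,"wx":0,"wy":0,"wz":5},{"dx":-2.2,"dy":13.5,"dz":0,"wx":0,"wy":0,"wz":7},{"dx":-3,"dy":18.5,"dz":0,"wx":0,"wy":0,"wz":9},{"dx":-3.6,"dy":23,"dz":0,"wx":0,"wy":0,"wz":12},{"dx":-4.2,"dy":26,"dz":0,"wx":0,"wy":0,"wz":14.5},{"dx":-4.5,"dy":28,"dz":0,"wx":0,"wy":0,"wz":14.5},{"dx":-4.6,"dy":28.5,"dz":0,"wx":0,"wy":0,"wz":14.5},{"dx":-4.6,"dy":28.5,"dz":0,"wx":0,"wy":0,"wz":14.5}]' && python3 -m crank '[{"dx":0,"dy":0,"dz":1.5,"wx":0,"wy":0,"wz":0},{"dx":0,"dy":0,"dz":4,"wx":0,"wy":0,"wz":0},{"dx":0,"dy":0,"dz":6.5,"wx":0,"wy":0,"wz":0},{"dx":0,"dy":0,"dz":9,"wx":0,"wy":0,"wz":0},{"dx":0,"dy":0,"dz":11,"wx":0,"wy":0,"wz":0},{"dx":0,"dy":0,"dz":12,"wx":0,"wy":0,"wz":0},{"dx":0,"dy":0,"dz":12.4,"wx":0,"wy":0,"wz":0},{"dx":0,"dy":0,"dz":12.6,"wx":0,"wy":0,"wz":0},{"dx":0,"dy":0,"dz":12.7,"wx":0,"wy":0,"wz":0},{"dx":0,"dy":0,"dz":12.7,"wx":0,"wy":0,"wz":0}]' && python3 -c "
from h import *
need([.557,-.0195,.0275],-184)"
```

```text
t: 7.8
eef_pos: [0.5573, -0.0199, 0.1585]
ee_rot: [-3.141, -0.0, 3.072]
force: [0.1, 0.7, -2.9]
width: 0.0121
gripper_force: 25.0
t: 9.05
eef_pos: [0.5576, -0.0195, 0.032]
ee_rot: [3.141, 0.001, 3.072]
force: [-0.7, 0.5, -2.5]
width: 0.0115
gripper_force: 25.0
t 9.05 d cm [ 0.06 -0.    0.45] w deg [ 0.02  0.05 -0.01]
```

```bash
python3 -m crank '[{"dx":0,"dy":0,"dz":0.1,"wx":0,"wy":0,"wz":0},{"dx":0,"dy":0,"dz":0.15,"wx":0,"wy":0,"wz":0},{"dx":0,"dy":0,"dz":0.2,"wx":0,"wy":0,"wz":0},{"dx":0,"dy":0,"dz":0.25,"wx":0,"wy":0,"wz":0},{"dx":0,"dy":0,"dz":0.3,"wx":0,"wy":0,"wz":0},{"dx":0,"dy":0,"dz":0.35,"wx":0,"wy":0,"wz":0},{"dx":0,"dy":0,"dz":0.4,"wx":0,"wy":0,"wz":0},{"dx":0,"dy":0,"dz":0.4,"wx":0,"wy":0,"wz":0},{"dx":0,"dy":0,"dz":0.4,"wx":0,"wy":0,"wz":0},{"dx":0,"dy":0,"dz":0.4,"wx":0,"wy":0,"wz":0}]'
```

```text
t: 10.3
eef_pos: [0.5573, -0.0196, 0.0276]
ee_rot: [3.142, 0.0, 3.071]
force: [-0.6, -0.6, -1.8]
width: 0.0116
gripper_force: 25.0
```

```bash
python3 -m crank '[{"dx":0,"dy":0,"dz":0.03,"wx":0,"wy":0,"wz":0},{"dx":0,"dy":0,"dz":0.06,"wx":0,"wy":0,"wz":0},{"dx":0,"dy":0,"dz":0.1,"wx":0,"wy":0,"wz":0},{"dx":0,"dy":0,"dz":0.1,"wx":0,"wy":0,"wz":0},{"dx":0,"dy":0,"dz":0.1,"wx":0,"wy":0,"wz":0},{"dx":0,"dy":0,"dz":0.1,"wx":0,"wy":0,"wz":0},{"dx":0,"dy":0,"dz":0.1,"wx":0,"wy":0,"wz":0},{"dx":0,"dy":0,"dz":0.1,"wx":0,"wy":0,"wz":0},{"dx":0,"dy":0,"dz":0.1,"wx":0,"wy":0,"wz":0},{"dx":0,"dy":0,"dz":0.1,"wx":0,"wy":0,"wz":0}]'
```

```text
t: 11.55
eef_pos: [0.5573, -0.0196, 0.0275]
ee_rot: [-3.142, 0.0, 3.072]
force: [-4.2, -0.1, 9.3]
width: 0.0122
gripper_force: 25.0
```

```bash
python3 -m crank '[{"dx":0,"dy":0,"dz":-0.05,"wx":0,"wy":0,"wz":0},{"dx":0,"dy":0,"dz":-0.05,"wx":0,"wy":0,"wz":0},{"dx":0,"dy":0,"dz":-0.05,"wx":0,"wy":0,"wz":0},{"dx":0,"dy":0,"dz":-0.05,"wx":0,"wy":0,"wz":0},{"dx":0,"dy":0,"dz":-0.05,"wx":0,"wy":0,"wz":0},{"dx":0,"dy":0,"dz":-0.05,"wx":0,"wy":0,"wz":0},{"dx":0,"dy":0,"dz":-1,"wx":0,"wy":0,"wz":0},{"dx":0,"dy":0,"dz":-4,"wx":0,"wy":0,"wz":0},{"dx":0,"dy":0,"dz":-8,"wx":0,"wy":0,"wz":0},{"dx":0,"dy":0,"dz":-12,"wx":0,"wy":0,"wz":0}]' 6 && python3 -m crank '[{"dx":0,"dy":0,"dz":-4,"wx":0,"wy":0,"wz":0},{"dx":0,"dy":0,"dz":-8,"wx":0,"wy":0,"wz":0},{"dx":0,"dy":0,"dz":-12,"wx":0,"wy":0,"wz":0},{"dx":0,"dy":0,"dz":-13,"wx":0,"wy":0,"wz":0},{"dx":0,"dy":0,"dz":-13,"wx":0,"wy":0,"wz":0},{"dx":0,"dy":0,"dz":-13,"wx":0,"wy":0,"wz":0},{"dx":0,"dy":0,"dz":-13,"wx":0,"wy":0,"wz":0},{"dx":0,"dy":0,"dz":-13,"wx":0,"wy":0,"wz":0},{"dx":0,"dy":0,"dz":-13,"wx":0,"wy":0,"wz":0},{"dx":0,"dy":0,"dz":-13,"wx":0,"wy":0,"wz":0}]' 8.7 && python3 - <<'E'
from h import *
f=arm.grab_frame("scene");g=arm.grab_frame("wrist")
cv2.imwrite("pics/s3.png",np.hstack([cv2.resize(f[150:330,90:480,::-1],(400,300)),cv2.resize(g[:,:,::-1],(400,300))]))
for d in arm.mark_of("scene","cover")[:5]: print(np.round(d['centre'],4),d['confidence'])
for q in ("cap","bottle_mouth","bottle"):
    for d in arm.mark_of("scene",q)[:2]: print(q,np.round(d['centre'],4),d['confidence'])
for d in arm.masks_of("scene","cap")[:1]: print(rect("scene",d['pixels'],.2))
print(np.round(arm.get_state()['q'],2))
E
```

```text
t: 12.8
eef_pos: [0.5572, -0.0197, 0.1485]
ee_rot: [3.142, 0.0, 3.072]
force: [0.7, 0.5, -0.4]
width: 0.06
gripper_force: 0.0
t: 14.05
eef_pos: [0.5573, -0.0196, 0.2764]
ee_rot: [-3.142, -0.0, 3.072]
force: [0.3, 0.6, -0.3]
width: 0.0872
gripper_force: 0.0
[ 0.5158 -0.5426 -0.0013] 0.9
[ 0.2666 -0.4919  0.0012] 0.88
[ 0.3501 -0.3032  0.0018] 0.71
[ 0.5599 -0.02    0.0134] 0.63
[ 0.3465  0.1435 -0.0027] 0.63
cap [0.5548 0.3248 0.1738] 0.6
bottle_mouth [0.5523 0.3158 0.1968] 0.96
bottle [ 0.559   0.3173 -0.0045] 0.75
(array([0.5574, 0.3165]), array([55.1, 74.1]), 48.5)
[ 0.32  0.14 -0.17  0.   -1.26 -1.96]
```

View pics/s3.png

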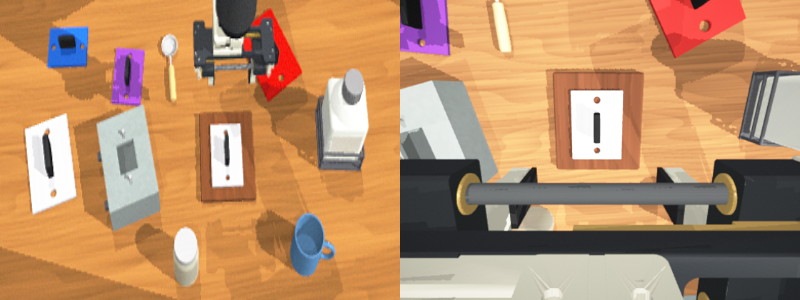

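The cover lies flat, handle up, centred on the board at wrist half (598,125). Nothing else has moved and the tank's pins are bare. Now to hover over the cap.

```bash
python3 -c "
from h import *
need([.554,.319,.28],176)"
```

```text
t 14.4 d cm [ 2.7  33.76 -0.34] w deg [ 0.    0.   -0.02]
```

```bash
python3 -m crank '[{"dx":0.2,"dy":2,"dz":-0.5,"wx":0,"wy":0,"wz":0},{"dx":0.5,"dy":6,"dz":-0.5,"wx":0,"wy":0,"wz":0},{"dx":0.9,"dy":11,"dz":-0.5,"wx":0,"wy":0,"wz":0},{"dx":1.3,"dy":16,"dz":-0.5,"wx":0,"wy":0,"wz":0},{"dx":1.7,"dy":21,"dz":-0.5,"wx":0,"wy":0,"wz":0},{"dx":2.1,"dy":26,"dz":-0.5,"wx":0,"wy":0,"wz":0},{"dx":2.4,"dy":30,"dz":-0.5,"wx":0,"wy":0,"wz":0},{"dx":2.6,"dy":32.5,"dz":-0.5,"wx":0,"wy":0,"wz":0},{"dx":2.7,"dy":33.8,"dz":-0.5,"wx":0,"wy":0,"wz":0},{"dx":2.7,"dy":33.8,"dz":-0.5,"wx":0,"wy":0,"wz":0}]' && python3 - <<'E'
from h import *
g=arm.grab_frame("wrist");cv2.imwrite("pics/w4.png",g[:,:,::-1])
for q in ("cap","bottle_mouth","bottle"):
    for d in arm.mark_of("wrist",q)[:2]: print(q,np.round(d['centre'],4),d['confidence'])
for d in arm.masks_of("wrist","cap")[:1]:
    v,u=np.nonzero(d['pixels']);print(u.min(),u.max(),v.min(),v.max(),rect("wrist",d['pixels'],.209))
print(np.round(arm.get_state()['eef_pos'],4))
E
```

```text
t: 15.65
eef_pos: [0.5539, 0.3197, 0.2814]
ee_rot: [-3.141, -0.0, 3.072]
force: [0.6, -0.9, 0.4]
width: 0.0871
gripper_force: 0.0
cap [0.5523 0.3179 0.1791] 0.67
bottle [ 0.7653  0.174  -0.0014] 0.6
241 310 173 246 (array([0.552 , 0.3198]), array([51.1, 55.9]), 85.8)
[0.5542 0.3184 0.2819]
```

View pics/w4.png

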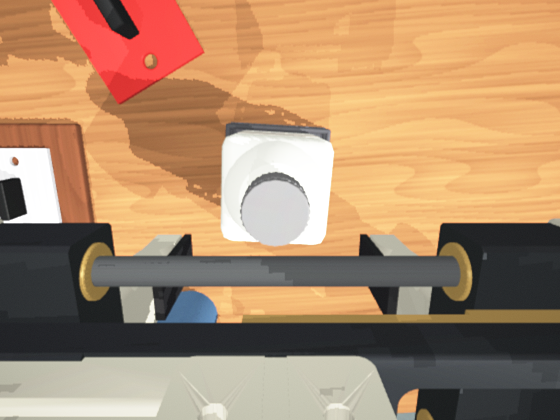

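The cap's top disc is centred at about (275,210), about 69 px wide and midway between the fingers (191 to 361).

```bash
python3 - <<'E'
from h import *
P=plane("wrist",[[275.5,210],[241,210],[310,210],[275.5,245]],.209);print(np.round(P,4),np.linalg.norm(P[1]-P[2]))
need([*P[0][:2],.18],176)
need([.5535,.3185,.18],176)
E
```

```text
[[0.5516 0.3199 0.209 ]
 [0.5498 0.2945 0.209 ]
 [0.5535 0.3452 0.209 ]
 [0.5791 0.3179 0.209 ]] 0.05086475914643859
t 15.9 d cm [ 0.27  0.13 10.19] w deg [ 0.02  0.02 -0.09]
t 15.9 d cm [ 0.08  0.   10.19] w deg [ 0.02  0.02 -0.09]
```

```bash
python3 -m crank '[{"dx":0.17,"dy":0.1,"dz":2,"wx":0,"wy":0,"wz":0},{"dx":0.17,"dy":0.1,"dz":4,"wx":0,"wy":0,"wz":0},{"dx":0.17,"dy":0.1,"dz":6,"wx":0,"wy":0,"wz":0},{"dx":0.17,"dy":0.1,"dz":8,"wx":0,"wy":0,"wz":0},{"dx":0.17,"dy":0.1,"dz":9.5,"wx":0,"wy":0,"wz":0},{"dx":0.17,"dy":0.1,"dz":10.1,"wx":0,"wy":0,"wz":0},{"dx":0.17,"dy":0.1,"dz":10.1,"wx":0,"wy":0,"wz":0},{"dx":0.17,"dy":0.1,"dz":10.1,"wx":0,"wy":0,"wz":0},{"dx":0.17,"dy":0.1,"dz":10.1,"wx":0,"wy":0,"wz":0},{"dx":0.17,"dy":0.1,"dz":10.1,"wx":0,"wy":0,"wz":0}]' && python3 -m crank '[{"dx":0,"dy":0,"dz":0,"wx":0,"wy":0,"wz":0},{"dx":0,"dy":0,"dz":0,"wx":0,"wy":0,"wz":0},{"dx":0,"dy":0,"dz":0,"wx":0,"wy":0,"wz":0},{"dx":0,"dy":0,"dz":0,"wx":0,"wy":0,"wz":0},{"dx":0,"dy":0,"dz":0,"wx":0,"wy":0,"wz":0},{"dx":0,"dy":0,"dz":0,"wx":0,"wy":0,"wz":0},{"dx":0,"dy":0,"dz":0,"wx":0,"wy":0,"wz":0},{"dx":0,"dy":0,"dz":0,"wx":0,"wy":0,"wz":0},{"dx":0,"dy":0,"dz":0,"wx":0,"wy":0,"wz":0},{"dx":0,"dy":0,"dz":0,"wx":0,"wy":0,"wz":0}]' 0 35
```

```text
t: 17.15
eef_pos: [0.5525, 0.3207, 0.181]
ee_rot: [3.141, 0.0, 3.072]
force: [-0.2, 0.6, -0.1]
width: 0.0873
gripper_force: 0.0
t: 18.4
eef_pos: [0.5523, 0.32, 0.1805]
ee_rot: [-3.141, -0.0, 3.071]
force: [0.4, -5.6, 0.8]
width: 0.0522
gripper_force: 35.0
```

```bash
python3 -m crank '[{"dx":0,"dy":-0.05,"dz":0.1,"wx":0,"wy":0,"wz":0},{"dx":0,"dy":-0.1,"dz":0.2,"wx":0,"wy":0,"wz":0},{"dx":0,"dy":-0.1,"dz":0.3,"wx":0,"wy":0,"wz":0},{"dx":0,"dy":-0.1,"dz":0.4,"wx":0,"wy":0,"wz":0},{"dx":0,"dy":-0.1,"dz":0.5,"wx":0,"wy":0,"wz":0},{"dx":0,"dy":-0.1,"dz":0.55,"wx":0,"wy":0,"wz":0},{"dx":0,"dy":-0.1,"dz":0.6,"wx":0,"wy":0,"wz":0},{"dx":0,"dy":-0.1,"dz":0.6,"wx":0,"wy":0,"wz":0},{"dx":0,"dy":-0.1,"dz":0.6,"wx":0,"wy":0,"wz":0},{"dx":0,"dy":-0.1,"dz":0.6,"wx":0,"wy":0,"wz":0}]'
```

```text
t: 19.65
eef_pos: [0.5526, 0.3203, 0.1762]
ee_rot: [3.14, 0.002, 3.072]
force: [-4.1, -2.5, 9.3]
width: 0.0515
gripper_force: 35.0
```

```bash
python3 -m crank '[{"dx":0.03,"dy":0,"dz":0.05,"wx":0,"wy":0,"wz":0},{"dx":0.05,"dy":-0.03,"dz":0.1,"wx":0,"wy":0,"wz":0},{"dx":0.05,"dy":-0.03,"dz":0.15,"wx":0,"wy":0,"wz":0},{"dx":0.05,"dy":-0.03,"dz":0.15,"wx":0,"wy":0,"wz":0},{"dx":0.05,"dy":-0.03,"dz":0.15,"wx":0,"wy":0,"wz":0},{"dx":0.05,"dy":-0.03,"dz":0.15,"wx":0,"wy":0,"wz":0},{"dx":0.05,"dy":-0.03,"dz":0.15,"wx":0,"wy":0,"wz":0},{"dx":0.05,"dy":-0.03,"dz":0.15,"wx":0,"wy":0,"wz":0},{"dx":0.05,"dy":-0.03,"dz":0.15,"wx":0,"wy":0,"wz":0},{"dx":0.05,"dy":-0.03,"dz":0.15,"wx":0,"wy":0,"wz":0}]' - 45
```

```text
t: 20.9
eef_pos: [0.5526, 0.3203, 0.1752]
ee_rot: [3.139, 0.003, 3.072]
force: [-3.8, -1.8, 10.9]
width: 0.0521
gripper_force: 45.0
```

```bash
python3 -m crank '[{"dx":0,"dy":0,"dz":0,"wx":0,"wy":0,"wz":-3},{"dx":0,"dy":0,"dz":0,"wx":0,"wy":0,"wz":-7},{"dx":0,"dy":0,"dz":0,"wx":0,"wy":0,"wz":-11},{"dx":0,"dy":0,"dz":0,"wx":0,"wy":0,"wz":-15},{"dx":0,"dy":0,"dz":0,"wx":0,"wy":0,"wz":-19},{"dx":0,"dy":0,"dz":0,"wx":0,"wy":0,"wz":-23},{"dx":0,"dy":0,"dz":0,"wx":0,"wy":0,"wz":-27},{"dx":0,"dy":0,"dz":0,"wx":0,"wy":0,"wz":-31},{"dx":0,"dy":0,"dz":0,"wx":0,"wy":0,"wz":-35},{"dx":0,"dy":0,"dz":0,"wx":0,"wy":0,"wz":-38}]'; python3 -c "
from station import arm;s=arm.get_state();print(s['force'],s['moment'])"
```

```text
t: 22.15
eef_pos: [0.5531, 0.321, 0.1755]
ee_rot: [3.141, 0.005, -2.546]
force: [-2.7, -0.6, 10.8]
width: 0.0519
gripper_force: 45.0
[-2.71646858 -0.64881561 10.80523262] [-0.3969656   0.88753525 -0.06698758]
```

```bash
python3 -m crank '[{"dx":0,"dy":0,"dz":0,"wx":0,"wy":0,"wz":-4},{"dx":0,"dy":0,"dz":0,"wx":0,"wy":0,"wz":-8},{"dx":0,"dy":0,"dz":0,"wx":0,"wy":0,"wz":-12},{"dx":0,"dy":0,"dz":0,"wx":0,"wy":0,"wz":-16},{"dx":0,"dy":0,"dz":0,"wx":0,"wy":0,"wz":-20},{"dx":0,"dy":0,"dz":0,"wx":0,"wy":0,"wz":-24},{"dx":0,"dy":0,"dz":0,"wx":0,"wy":0,"wz":-28},{"dx":0,"dy":0,"dz":0,"wx":0,"wy":0,"wz":-32},{"dx":0,"dy":0,"dz":0,"wx":0,"wy":0,"wz":-36},{"dx":0,"dy":0,"dz":0,"wx":0,"wy":0,"wz":-38}]'; python3 - <<'E'
from h import *
s=arm.get_state();print(s['force'],s['moment'],np.round(s['q'],2))
need([.5525,.3195,.185],-108)
E
```

```text
t: 23.4
eef_pos: [0.5534, 0.3195, 0.1754]
ee_rot: [-3.138, 0.002, -1.883]
force: [0.7, -6.2, 11.1]
width: 0.0516
gripper_force: 45.0
[ 0.69198965 -6.18930288 11.1383036 ] [-2.23921783 -0.06490222 -0.20733272] [ 0.83  0.33 -0.15  0.   -1.09 -1.14]
t 23.4 d cm [ 0.03  0.08 -0.96] w deg [-0.18  0.14  0.1 ]
```

```bash
python3 -m crank '[{"dx":0,"dy":0,"dz":-0.2,"wx":0,"wy":0,"wz":0},{"dx":0,"dy":0,"dz":-0.4,"wx":0,"wy":0,"wz":0},{"dx":0,"dy":0,"dz":-0.6,"wx":0,"wy":0,"wz":0},{"dx":0,"dy":0,"dz":-0.8,"wx":0,"wy":0,"wz":0},{"dx":0,"dy":0,"dz":-1.0,"wx":0,"wy":0,"wz":0},{"dx":0,"dy":0,"dz":-1.2,"wx":0,"wy":0,"wz":0},{"dx":0,"dy":0,"dz":-1.3,"wx":0,"wy":0,"wz":0},{"dx":0,"dy":0,"dz":-1.3,"wx":0,"wy":0,"wz":0},{"dx":0,"dy":0,"dz":-1.3,"wx":0,"wy":0,"wz":0},{"dx":0,"dy":0,"dz":-1.3,"wx":0,"wy":0,"wz":0}]'
```

```text
t: 24.65
eef_pos: [0.5531, 0.3194, 0.1859]
ee_rot: [-3.14, 0.001, -1.885]
force: [6.5, -4.3, -3.4]
width: 0.0515
gripper_force: 45.0
```

```bash
python3 -m crank '[{"dx":0,"dy":0,"dz":-0.4,"wx":0,"wy":0,"wz":0},{"dx":0,"dy":0,"dz":-0.8,"wx":0,"wy":0,"wz":0},{"dx":0,"dy":0,"dz":-1.3,"wx":0,"wy":0,"wz":0},{"dx":0,"dy":0,"dz":-1.9,"wx":0,"wy":0,"wz":0},{"dx":0,"dy":0,"dz":-2.6,"wx":0,"wy":0,"wz":0},{"dx":0,"dy":0,"dz":-3.5,"wx":0,"wy":0,"wz":0},{"dx":0,"dy":0,"dz":-4.5,"wx":0,"wy":0,"wz":0},{"dx":0,"dy":0,"dz":-5.4,"wx":0,"wy":0,"wz":0},{"dx":0,"dy":0,"dz":-5.8,"wx":0,"wy":0,"wz":0},{"dx":0,"dy":0,"dz":-5.8,"wx":0,"wy":0,"wz":0}]'; python3 - <<'E'
from h import *
f=arm.grab_frame("scene");g=arm.grab_frame("wrist")
cv2.imwrite("pics/s5.png",np.hstack([cv2.resize(f[120:330,280:560,::-1],(400,300),interpolation=cv2.INTER_CUBIC),cv2.resize(g[:,:,::-1],(400,300))]))
for q in ("cap","bottle_mouth","cover"):
    for d in arm.mark_of("scene",q)[:5]: print(q,np.round(d['centre'],4),d['confidence'])
s=arm.get_state();print(s['t'],s['eef_pos'],s['force'],s['width'])
E
```

```text
t: 25.9
eef_pos: [0.5519, 0.3193, 0.2443]
ee_rot: [-3.141, 0.0, -1.885]
force: [-0.4, 0.5, -0.2]
width: 0.0515
gripper_force: 45.0
bottle_mouth [0.5537 0.3151 0.1996] 0.79
cover [ 0.5142 -0.5461 -0.0032] 0.9
cover [ 0.5596 -0.0208  0.016 ] 0.73
cover [ 0.2682 -0.4908  0.0032] 0.59
cover [ 0.3504 -0.3028  0.0022] 0.57
cover [ 0.3441  0.1447 -0.0022] 0.57
26.15 [0.55166971 0.31916307 0.24363376] [-0.18573288 -0.0613685  -0.54478262] 0.051229336965978055
```

View pics/s5.png

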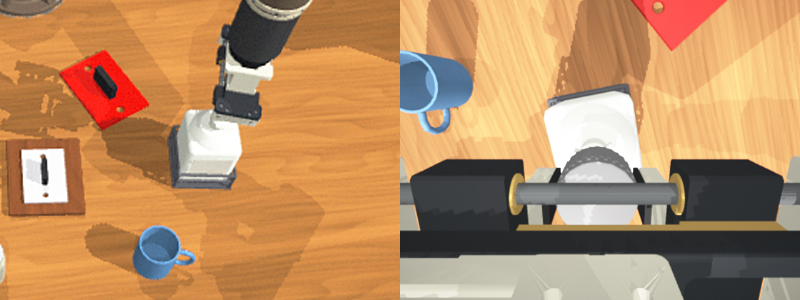

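The cap is held level between the fingers at wrist half (598,185). The open neck shows below it, and the cover is still on the board at (43,175).

```bash
python3 -c "
from station import arm
print(arm.job_done())"
```

```text
the job is handed in; nothing more can be done
None
```

I handed in the job at about 26 s of the 69 s allowed: the cover lies flat, handle up, in the middle of the board, and the cap is unlocked and held level about 4 cm above the open bottle; the verdict was not shown.

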